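Pop the key-blank tray and trap it with the other finger

TASK

On the pine key shelf, press the red ejector key of the green key-blank box down with one finger so that the spring tray pops out, and let the other finger stop the tray's steel front plate part-way, after it has visibly come out but before it runs away to its end stop. Finish while holding: the one finger still keeps the red key down and the other still holds the tray back, standing still. Do not lift or take out the brass key blank that rides in the tray, and leave the vise, file, wooden tag and pencil cup alone.

Things in the scene. Friction and masses are not known exactly. Their poses are not given: they have to be found in the camera images.
- key_box: Green steel box screwed to the shelf (it does not move during the run), 105 long (x) x 60 wide (y) x 30 mm high. Origin on the shelf surface straight below the centre of the red ejector key. Its own -x axis is the direction in which the tray runs out; z is up. The roof (30 mm high) reaches from 15 mm on the -x side of the origin to 90 mm on the +x side. Ahead of it (on -x) the shelf is free for the tray and a finger. Its place and heading vary.
- ejector_top (a point): Centre of the top face of the red ejector key, a flat spring push key 26 mm along the box's x by 34 mm along y, on the roof; its top is 40 mm above the shelf at rest and 32 mm when fully down. Moves with the key.
- ejector (a joint): Travel of the red key, m: 0 at rest, 0.008 fully down. Spring: about 1.3 N to start, 4.5 N fully down. The tray's latch lets go at 0.0055; the key springs back up when let go, and counts as down from 0.0045.
- tray (a joint): How far the spring tray has run out along the box's -x, m: 0 latched (start), 0.075 at its end stop. Once unlatched a spring drives it with about 2.5 N (1.8 N far out) against a damper, about 45 mm/s, without a pause, until something in front of the front plate stops it. It is lost when it passes 0.065; it must be trapped at 0.010 or more.
- tray_face (a point): Middle of the top edge of the outer face of the tray's upright steel front plate, 44 mm wide (y), 4 mm thick, from 3 to 56 mm above the shelf, so it stands higher than the red key. With the tray latched this face is 44 mm from the key's centre, on the box's -x side; it moves with the tray. A fingertip in its path at any height under 50 mm stops it; with the gripper's closing line along the box's x, one finger stands on the key and the other in front of the plate.
- tray_seat (a point): The point of the tray where the middle of the key blank lies, 11.5 mm above the shelf; moves with the tray.
- blank_mid (a point): Middle of the loose half-cut brass key blank, 58 mm long, 3 mm thick, with a round bow of 22 mm. It lies in the tray with 2 to 3 mm of play between low rims, its bow visible just behind the front plate, and rides out with the tray. Only to be carried by the tray.
- vise: Bystander: tiny dark cast-iron vise with T-handle, bolted down, 60 x 60 mm foot, 70 mm high, T-handle on its -x side. Origin in the middle under its foot.
- file: Bystander: loose steel file with a wooden handle, 160 mm long (x), 18 mm thick, lying beside the box. Origin on its underside, 80 mm from either end.
- tag: Bystander: loose wooden key rack tag, 60 x 30 x 6 mm, lying on the other side of the box. Origin in the middle of its underside.
- cup: Bystander: loose tin pencil cup, 68 mm across, 95 mm high, with three pencils up to 132 mm. Origin in the middle of its underside.

How it is judged:
By the outcome, as a careful person would: the job done as asked, in the order asked, and still so for the second after the job is handed in, while the arm keeps its last pose, push and grip.
It also fails if it takes over 32 s, if anything falls off the work surface, if the arm or the gripper's body presses on something with over 40 N, if the wrist force passes 120 N, or if a joint passes its speed limit or range.

ROBOT

A 7-joint arm with a two-finger parallel gripper is mounted at the origin on the work surface. World frame = base frame: x ahead of the robot, y to its left, z up, the work surface at z = 0. Lengths are in mm, angles in rad, forces in N, time in s.
With the tool pointing down it reaches from about 400 to 875 mm from the base axis. Payload 4.4 kg.
Tool frame: the origin (TCP) lies on the centre line of the jaws, within the pads' length; the fingertips stand ctrl.nose_length ahead of it and the grasp point (between the pads) lies 6 mm ahead of it (ctrl.nose_length is the distance from the TCP to the fingertips, in mm); z points along the fingers, y is the direction in which the jaws open and shut (so a half turn about z gives the same grasp; the last joint's range is limited). The gripper opens to 85 mm and grips with 20 to 120 N. Pads are 22 mm wide; open, the fingers measure 114 mm over their backs; the gripper's body (76 mm by 85 mm) begins 54 mm behind the grasp point. The pads swing forward as they close: fully open they stand 13 mm farther back than shut.
Start: joints at [1.267, 0.628, 0.038, 1.517, -0.027, 0.996, -0.02], TCP at [153.144, -631.716, 256.313] pointing down, gripper open.
Joint ranges: [-3.06, 3.06], [-0.37, 2.12], [-1.25, 1.32], [0.18, 2.47], [-1.1, 4.24], [0.23, 1.98], [-2.94, 2.94]. Speed limits (rad/s): [2.57, 2.57, 3.14, 3.14, 3.14, 3.14, 3.14].

INTERFACE

Orientations are given as [roll, pitch, yaw] about the fixed x, y, z axes, in that order (R = Rz(yaw) Ry(pitch) Rx(roll)).
In Python, from cell import ctrl, vision gives the robot as it stands. The module is installed in compiled form; this text tells all that it offers.
- The arm moves only by the shell command python3 -m inch 'ROWS'. ROWS is a JSON object of lists of equal length, an entry for each row: "travel": the shift along the tool's x, y, z in cm, a list of three; "twist": the turn about the tool's z in degrees; "fingers": the finger opening in cm, from 0 to 8.54. A call has exactly 10 rows; each row is the pose to reach, as a shift and turn from the pose commanded when the call began, along the tool's axes at that moment; what a row does not reach only later rows make up. A row lasts 1/12 s, in which the tool goes at most 41.7 mm and 7.16 degrees, less where a joint would pass 70% of its speed; a pose out of reach is approached as far as the arm can. A call with a gripper value outside its range is refused whole. The fingers move at their own pace and stop on an object; the grip force is fixed at half the most. Time passes only in rows, so rows that repeat a pose let the fingers close, or fill a call up. It gives the time, the measured TCP pose, the force and the opening at its end, in the units of the state.
- ctrl.read_state(): the state, without advancing time (a new reading comes with each control period).
- vision.get_image(name): name is "side" or "top" or "wrist"; returns a dict with "frame" (480x640x3 uint8, red, green, blue), "fx", "fy", "cx", "cy" (pixels), "position" and "orientation" of the camera in the world. Camera axes: x right, y down, z forward; pixel columns grow to the right and rows downward; lengths in mm; the calibration is good to about 2 mm. A picture is of the moment at which its call begins. There is no depth.
- ctrl.finish_job(): hands the job in, once; it reports no verdict.
The state is a dict: "clock": time; "qpos": joint angles; "qd": joint speeds; "tau": joint torques, N m; "eef_pos": TCP position; "tool_rot": TCP orientation; "force": force on the tool from outside, world axes, zero at the start; "torque": the same for the moment, N m; "width": finger opening in mm.
Only numpy, scipy, OpenCV 4.12 (cv2) and the standard library are available. Lean on these libraries where they do the work, as an engineer would, in place of code of your own. Each camera call takes 0.05 s, during which the arm holds its last target.

## Working session

There is one attempt and no reset: what is moved stays moved. The work goes in short steps, Python scripts to look and compute and a shell command to move; the robot and the scene stay as the last step left them, time stands still between calls to the robot, and variables do not carry over. Pictures are saved under pics/ and viewed, and the job is handed in when it is done.

```bash
mkdir -p pics; ls; python3 - <<'E'
from cell import ctrl, vision
import cv2,json
print(ctrl.nose_length); print(ctrl.read_state())
for n in ("top","side","wrist"):
    d=vision.get_image(n); cv2.imwrite(f"pics/{n}0.png",d["frame"][:,:,::-1]); print(n,{k:v for k,v in d.items() if k!="frame"})
E
```

```text
pics
25.0
{'clock': 0.0, 'qpos': array([ 1.26720734,  0.62938397,  0.03843726,  1.51840392, -0.02701481,
        0.99632161, -0.02002935]), 'qd': array([-0.00051153, -0.00059975,  0.00089732,  0.0011635 , -0.00041113,
       -0.00050429, -0.00087429]), 'tau': array([-9.65282015e-04, -5.63404584e+01,  1.22634921e+00, -1.93443203e+01,
        1.11888262e-02,  1.05634847e-02,  1.13827326e-05]), 'eef_pos': array([ 153.00121605, -631.11089603,  255.35296964]), 'tool_rot': array([-3.13959367e+00,  1.42396022e-05,  2.37754576e-01]), 'force': array([ 0.66912996, -0.47392809,  0.08370352]), 'torque': array([-0.0233577 ,  0.01449425,  0.0061972 ]), 'width': 85.19469694333462}
top {'fx': 582.7295311800145, 'fy': 582.7295311800145, 'cx': 313.7200367456656, 'cy': 246.1196461848006, 'position': array([ 337.81192179,    4.7004329 , 1153.6950561 ]), 'orientation': array([-2.96841581e+00,  1.97909095e-03, -1.56316282e+00])}
side {'fx': 500.3069182687044, 'fy': 500.3069182687044, 'cx': 323.8401570967057, 'cy': 247.56145568178812, 'position': array([-47.86216152, 652.29373946, 804.79865458]), 'orientation': array([-2.24706811, -0.02006026, -2.37075952])}
wrist {'fx': 361.4485196853449, 'fy': 361.4485196853449, 'cx': 329.9452776786053, 'cy': 240.48738294983627, 'position': array([ 219.36580875, -615.97570011,  372.15390442]), 'orientation': array([ 2.87479062e+00,  2.10611651e-03, -1.33315688e+00])}
```

View pics/top0.png

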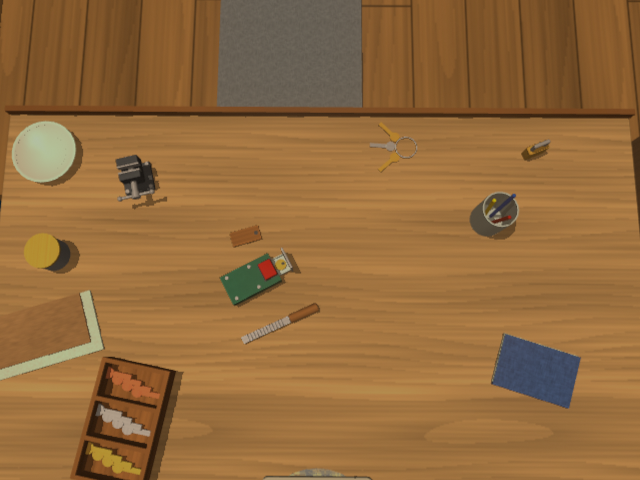

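View pics/side0.png

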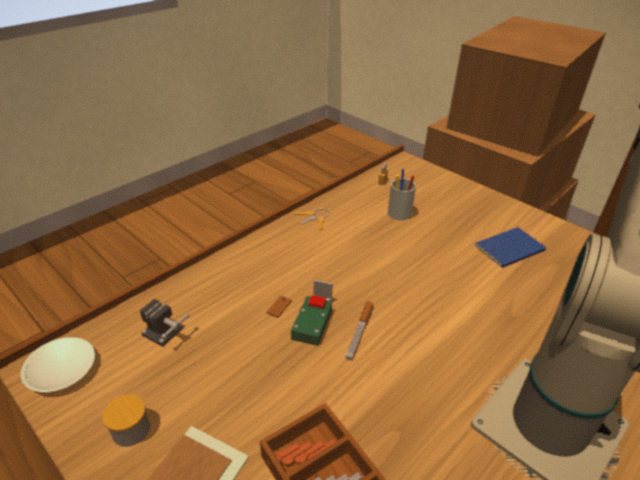

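View pics/wrist0.png

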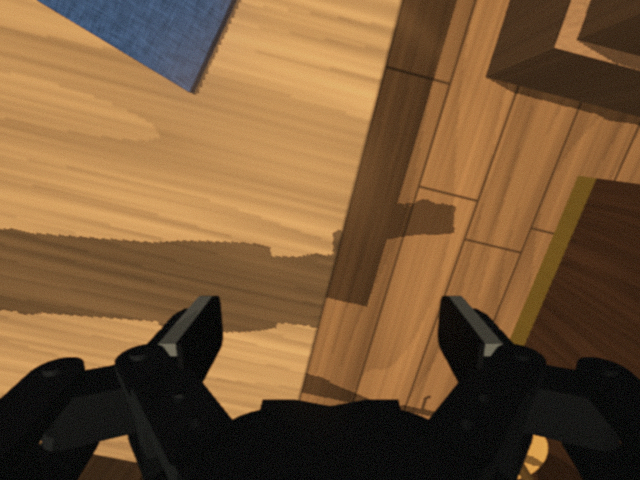

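The top view shows the green box around (255,278), the red key at (268,268) and the steel plate at (287,262). The side view shows the key at (318,301) and the plate at (323,289). Next I measure with masks and rays.

```bash
cat > h.py <<'E'
import numpy as np,cv2
from scipy.spatial.transform import Rotation as R
def ray(d,u,v):
    r=R.from_euler('xyz',d["orientation"]).as_matrix()@np.array([(u-d["cx"])/d["fx"],(v-d["cy"])/d["fy"],1.])
    return np.array(d["position"]),r/np.linalg.norm(r)
def plane(d,u,v,z):
    p,r=ray(d,u,v); return p+r*(z-p[2])/r[2]
def tri(a,b):
    (p,r),(q,s)=a,b
    t=np.linalg.lstsq(np.c_[r,-s],q-p,rcond=None)[0]
    x,y=p+r*t[0],q+s*t[1]; return (x+y)/2,np.linalg.norm(x-y)
def masks(d,roi):
    h=cv2.cvtColor(d["frame"],cv2.COLOR_RGB2HSV); H,S,V=cv2.split(h)
    m=np.zeros(H.shape,bool); x0,y0,x1,y1=roi; m[y0:y1,x0:x1]=1
    red=m&((H<4)|(H>174))&(S>190)&(V>90)
    red2=m&((H<4)|(H>174))&(S>190)&(V>170)
    green=m&(H>60)&(H<95)&(S>100)
    return red,red2,green
E
python3 - <<'E'
from cell import ctrl, vision
from h import *
D={n:vision.get_image(n) for n in("top","side")}
roi={"top":(210,240,300,310),"side":(280,270,345,350)}
c={}
for n,d in D.items():
    for nm,m in zip(("red","bright","green"),masks(d,roi[n])):
        v,u=np.nonzero(m); 
        if len(u)==0: print(n,nm,0);continue
        rr=cv2.minAreaRect(np.c_[u,v].astype(np.float32)); c[n,nm]=rr
        z={"red":40,"bright":40,"green":30}[nm]
        bx=cv2.boxPoints(rr)
        print(n,nm,len(u),(u.mean().round(1),v.mean().round(1)),rr, plane(D[n],u.mean(),v.mean(),z).round(1))
        P=np.array([plane(d,*b,z) for b in bx]); e=np.diff(np.r_[P,P[:1]],axis=0)
        print("  corners",P[:,:2].round(1).tolist()," len",np.linalg.norm(e,axis=1).round(1)," ang",np.degrees(np.arctan2(e[:,1],e[:,0])).round(1))
d=D["top"]; im=d["frame"][240:310,210:310,::-1]; cv2.imwrite("pics/topz.png",cv2.resize(im,None,fx=8,fy=8,interpolation=cv2.INTER_CUBIC))
d=D["side"]; im=d["frame"][270:350,270:370,::-1]; cv2.imwrite("pics/sidez.png",cv2.resize(im,None,fx=7,fy=7,interpolation=cv2.INTER_CUBIC))
E
```

```text
top red 199 (np.float64(266.7), np.float64(268.9)) ((266.76922607421875, 268.84619140625), (16.124515533447266, 12.403472900390625), 60.2551155090332) [487.3  98.6  40. ]
  corners [[495.0, 116.8], [507.1, 96.3], [480.0, 80.3], [467.9, 100.8]]  len [23.9 31.5 23.8 31.4]  ang [ -59.4 -149.5  120.5   30.7]
top bright 119 (np.float64(266.2), np.float64(269.8)) ((266.8000183105469, 268.6000061035156), (14.310833930969238, 10.733125686645508), 63.43495178222656) [485.6  99.6  40. ]
  corners [[495.6, 114.1], [505.1, 95.8], [480.3, 82.9], [470.9, 101.2]]  len [20.6 27.9 20.6 27.9]  ang [ -62.6 -152.6  117.3   27.5]
top green 1 (np.float64(231.0), np.float64(297.0)) ((231.0, 297.0), (0.0, 0.0), 0.0) [433.6 167.2  30. ]
  corners [[433.6, 167.2], [433.6, 167.2], [433.6, 167.2], [433.6, 167.2]]  len [0. 0. 0. 0.]  ang [0. 0. 0. 0.]
side red 123 (np.float64(316.9), np.float64(300.8)) ((316.8500061035156, 300.95001220703125), (14.23024845123291, 10.119288444519043), 18.43494987487793) [488. 100.  40.]
  corners [[494.9, 118.7], [511.0, 93.1], [480.5, 82.1], [465.2, 107.7]]  len [30.3 32.4 29.8 31.7]  ang [ -57.8 -160.2  120.9   20.3]
side bright 96 (np.float64(317.1), np.float64(300.0)) ((317.0, 300.0), (13.728129386901855, 7.452413558959961), 11.309932708740234) [489.4  98.1  40. ]
  corners [[495.9, 114.6], [509.6, 96.6], [483.1, 81.7], [469.9, 99.8]]  len [22.6 30.4 22.5 29.9]  ang [ -52.7 -150.6  126.1   29.6]
side green 2 (np.float64(311.5), np.float64(319.5)) ((311.5, 319.5), (19.02629852294922, 0.0), 93.01278686523438) [464.  140.2  30. ]
  corners [[482.8, 120.0], [482.8, 120.0], [445.9, 159.5], [445.9, 159.5]]  len [ 0. 54.  0. 54.]  ang [  0. 133.   0. -47.]
```

View pics/topz.png

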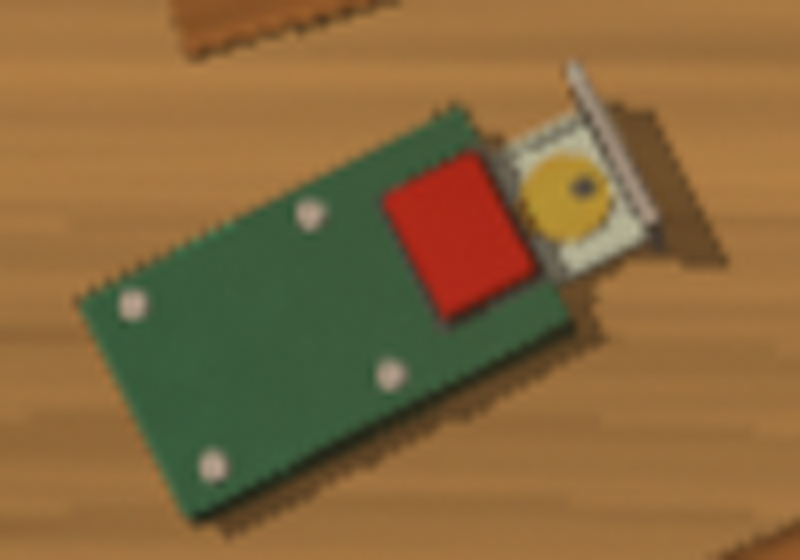

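View pics/sidez.png

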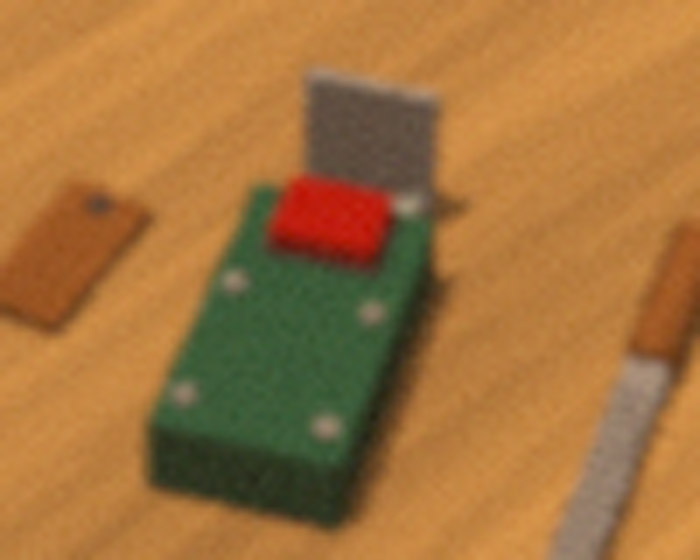

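The zoom shows the roof corners at (78,300), (460,105), (575,322) and (192,520), and the plate's top edge from (572,65) to (657,222), in 8x zoom coordinates. The green mask needs a lower saturation limit.

```bash
python3 - <<'E'
from cell import ctrl, vision
from h import *
d=vision.get_image("top")
z=lambda u,v:(210+(u+.5)/8-.5,240+(v+.5)/8-.5)
C=[plane(d,*z(*p),30)[:2] for p in((78,300),(460,105),(575,322),(192,520))]
C=np.array(C);e=np.diff(np.r_[C,C[:1]],axis=0)
print("roof",C.round(1).tolist(),np.linalg.norm(e,axis=1),np.degrees(np.arctan2(e[:,1],e[:,0])))
h=cv2.cvtColor(d["frame"],cv2.COLOR_RGB2HSV);m=((h[...,0]>50)&(h[...,0]<100)&(h[...,1]>70)&(h[...,2]>60)).astype(np.uint8)
m[:, :210]=0;m[:,300:]=0;m[:240]=0;m[310:]=0
cn=max(cv2.findContours(m,0,2)[0],key=cv2.contourArea);rr=cv2.minAreaRect(cn);b=np.array([plane(d,*p,30)[:2] for p in cv2.boxPoints(rr)])
e=np.diff(np.r_[b,b[:1]],axis=0);print("mask",b.round(1).tolist(),np.linalg.norm(e,axis=1),np.degrees(np.arctan2(e[:,1],e[:,0])))
K=np.array([plane(d,*z(*p),40)[:2] for p in((385,198),(475,152),(537,268),(450,322))]);e=np.diff(np.r_[K,K[:1]],axis=0)
print("key",K.mean(0),np.linalg.norm(e,axis=1),np.degrees(np.arctan2(e[:,1],e[:,0])))
P=np.array([plane(d,*z(*p),56)[:2] for p in((575,62),(659,218))]);print("plate",P,P.mean(0),np.linalg.norm(P[1]-P[0]),np.degrees(np.arctan2(*(P[1]-P[0])[::-1])))
f=(C[1]+C[2])/2;b=(C[0]+C[3])/2;u=(f-b)/np.linalg.norm(f-b);print("dir",u,np.degrees(np.arctan2(u[1],u[0])),"origin from roof",C.mean(0)+u*37.5, "plate rel",(P.mean(0)-K.mean(0))@u)
E
```

```text
roof [[472.1, 191.1], [520.7, 99.5], [467.6, 70.5], [419.1, 161.8]] [103.71635595  60.46889229 103.41726167  60.58371543] [ -62.0651107  -151.33364154  117.99598808   28.94792284]
mask [[472.2, 189.8], [519.3, 99.2], [466.8, 72.1], [420.5, 162.2]] [102.08770113  59.0060322  101.27561076  58.60859439] [ -62.55764263 -152.66148121  117.21515927   28.13250957]
key [487.35016919  97.55847511] [24.31039535 32.10987172 24.51553978 34.11297758] [ -62.08276555 -151.1185652   122.60863515   28.61818667]
plate [[527.04401553  70.03870851]
 [489.58113296  49.4339008 ]] [508.31257424  59.73630465] 42.75541687179563 -151.18894523992836
dir [ 0.4689382  -0.88323098] -62.03460542660617 origin from roof [487.4369644   97.60730674] plate rel 43.23578518090339
```

Result: the key centre is about (487.4, 97.6). The tray's direction is -62°, and the plate sits 43 mm ahead of the key (44 expected). The roof measures 104x60.5. All of this is consistent. Plan: turn the tool's +y to the tray direction and put the -y finger over the key, with the opening at about 68 mm. That stops the tray at about 31 mm.

```bash
python3 -m inch '{"travel":[[2.7,-2.9,0],[5.4,-5.8,0],[8.1,-8.7,0],[10.8,-11.6,0],[13.5,-14.5,0],[16.2,-17.4,0],[18.9,-20.3,0],[21.6,-23.2,0],[24.3,-26.1,0],[27,-29,0]],"twist":[0,0,0,0,0,0,0,0,0,0],"fingers":[6.8,6.8,6.8,6.8,6.8,6.8,6.8,6.8,6.8,6.8]}'
```

```text
clock: 1.13
eef_pos: [347.9, -284.6, 256.6]
tool_rot: [3.141, -0.0, 0.238]
force: [0.3, -0.1, -0.8]
width: 68.2
```

```bash
python3 -m inch '{"travel":[[2.6,-3.1,0.2],[5.2,-6.2,0.6],[7.8,-9.3,1.2],[10.4,-12.4,2],[13,-15.5,3],[15.6,-18.6,4],[18.2,-21.7,5],[20.8,-24.8,6],[23.2,-27.9,7],[23.7,-30,8]],"twist":[-1.4,-2.9,-4.3,-5.7,-7.2,-8.6,-10,-11.5,-12.9,-14.3],"fingers":[6.8,6.8,6.8,6.8,6.8,6.8,6.8,6.8,6.8,6.8]}'
python3 -m inch '{"travel":[[0,0,0],[0,0,0],[0,0,0],[0,0,0],[0,0,0],[0,0,0],[0,0,0],[0,0,0],[0,0,0],[0,0,0]],"twist":[0,0,0,0,0,0,0,0,0,0],"fingers":[6.8,6.8,6.8,6.8,6.8,6.8,6.8,6.8,6.8,6.8]}'
python3 - <<'E'
from cell import ctrl, vision
import cv2
print(ctrl.read_state()["eef_pos"],ctrl.read_state()["tool_rot"])
d=vision.get_image("wrist");cv2.imwrite("pics/wrist1.png",d["frame"][:,:,::-1]);print(d["position"],d["orientation"])
d=vision.get_image("side");cv2.imwrite("pics/side1.png",cv2.resize(d["frame"][180:360,220:460,::-1],None,fx=3.3,fy=3.3))
E
```

```text
clock: 1.97
eef_pos: [510.5, 66.4, 176.2]
tool_rot: [-3.141, -0.006, 0.493]
force: [0.5, -0.3, 1.3]
width: 68.1
clock: 2.8
eef_pos: [506.9, 61.0, 176.4]
tool_rot: [3.142, -0.0, 0.487]
force: [0.2, -0.2, -0.7]
width: 68.0
[506.91209783  60.9810593  176.37170877] [ 3.14157104e+00 -8.15930028e-05  4.87095576e-01]
[567.33757543  91.89445501 293.06879971] [ 2.87504368e+00  3.94804928e-04 -1.08381505e+00]
```

View pics/wrist1.png

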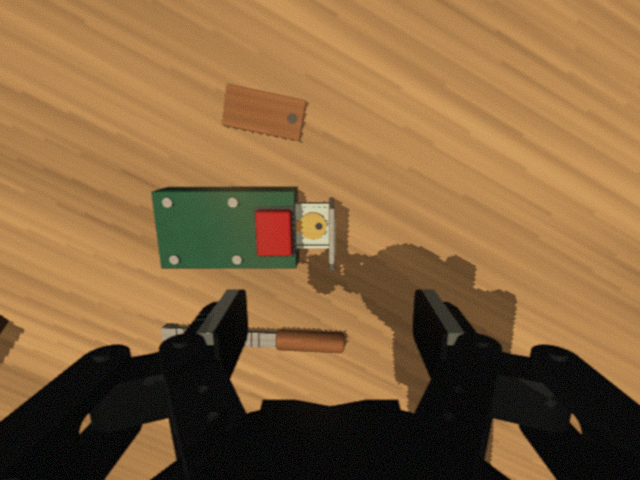

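View pics/side1.png

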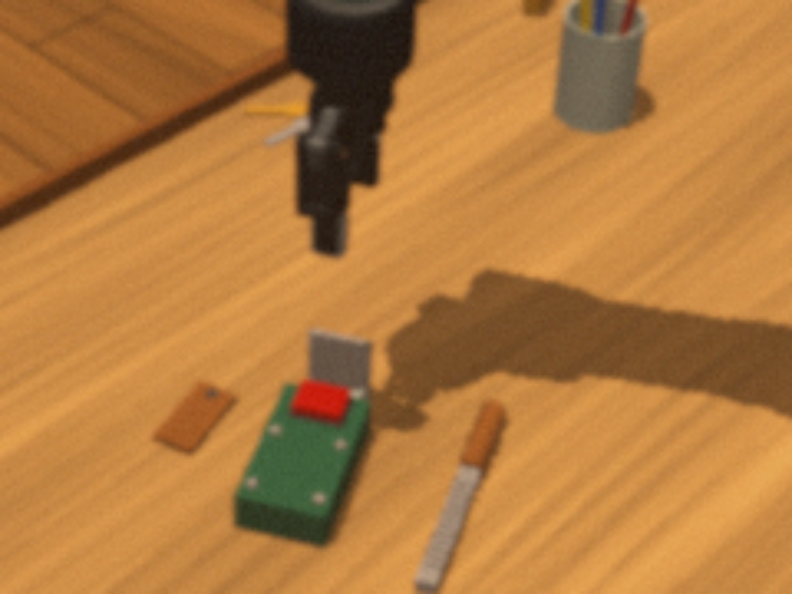

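The wrist view shows the box square to the jaws, with the key at (274,232) and the plate at column ~332. The fingertips' inner faces are at about x 245 and 415. I now cross-check the key and tips in tool axes.

```bash
python3 - <<'E'
from cell import ctrl, vision
from h import *
s=ctrl.read_state(); T=R.from_euler('xyz',s["tool_rot"]).as_matrix(); t=s["eef_pos"]
d=vision.get_image("wrist")
m=masks(d,(230,190,310,280))[0].astype(np.uint8); rr=cv2.minAreaRect(max(cv2.findContours(m,0,2)[0],key=cv2.contourArea)); print(rr)
K=plane(d,*rr[0],39); print("key w",K,"tool",T.T@(K-t)*1)
for u in((332,198),(332,268)): P=plane(d,*u,56); print("plate",P,T.T@(P-t))
for z in(t[2]-25,t[2]-18):
  for u in((246,290),(208,300),(415,290)): print("tip",u,(T.T@(plane(d,*u,z)-t)).round(1))
cv2.imwrite("pics/wz.png",cv2.resize(d["frame"][270:420,170:480,::-1],None,fx=2.5,fy=2.5))
s=vision.get_image("side");cv2.imwrite("pics/sz.png",cv2.resize(s["frame"][210:310,270:370,::-1],None,fx=6,fy=6))
tcp=t;
# project TCP axis points at finger A into side
import numpy as np
Rc=R.from_euler('xyz',s["orientation"]).as_matrix()
for y in(-34,-41,-48):
  for zz in(10,15,20,25):
    p=Rc.T@(t+T@np.array([0,y,zz])-s["position"]); print(y,zz,(p[:2]/p[2]*s["fx"]+[s["cx"],s["cy"]]-[270,210])*6)
E
```

```text
((273.5, 233.0), (44.0, 35.0), 90.0)
key w [491.78119288  98.39648601  39.        ] tool [  4.0694323  -40.06352867 137.344373  ]
plate [536.33188674  74.18385406  56.        ] [ 32.09896207   2.19147431 120.34801889]
plate [493.24009363  51.27166907  56.        ] [-16.70540423   2.25978143 120.34377443]
tip (246, 290) [  7.5 -34.6  25. ]
tip (208, 300) [  2.9 -51.   25. ]
tip (415, 290) [ 7.5 36.8 25. ]
tip (246, 290) [ 10.5 -32.8  18. ]
tip (208, 300) [  6.1 -48.4  18. ]
tip (415, 290) [10.5 35.  18. ]
-34 10 [298.04773437 258.09291159]
-34 15 [297.82583793 269.58467891]
-34 20 [297.60531285 281.00542521]
-34 25 [297.38614646 292.35580686]
-41 10 [292.04521051 270.78668704]
-41 15 [291.84085384 282.29916219]
-41 20 [291.63776673 293.74011641]
-41 25 [291.43593739 305.11021414]
-48 10 [285.97920385 283.61471206]
-48 15 [285.79277073 295.14769284]
-48 20 [285.6075019 306.6086488]
-48 25 [285.42338649 317.99825255]
```

View pics/wz.png

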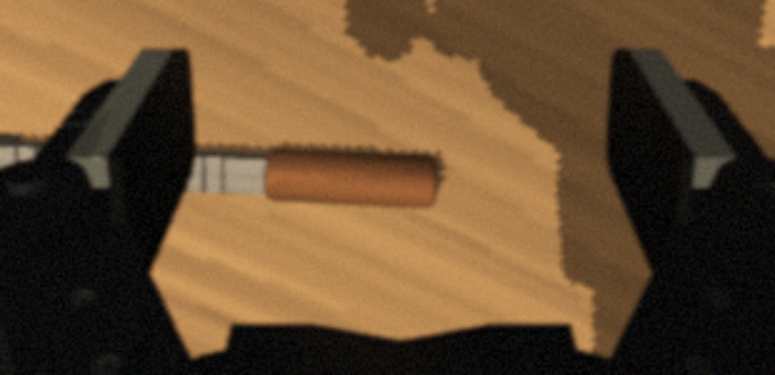

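View pics/sz.png

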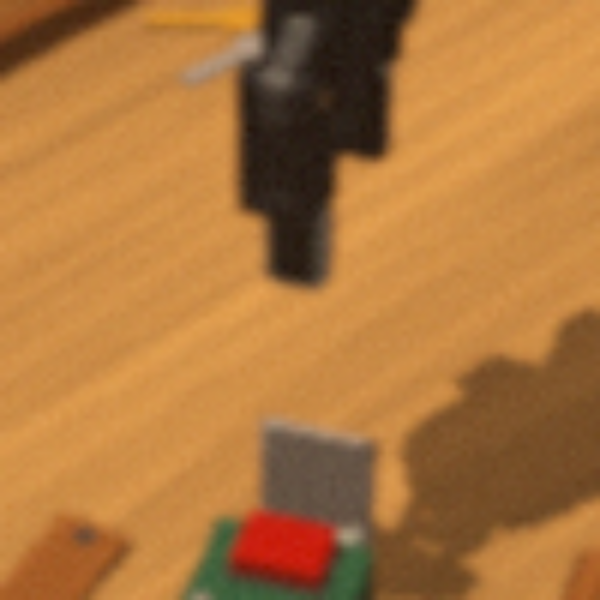

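The pad tips are about 7 mm thick and about 17 mm ahead of the TCP at this opening. Relative to the tool, the key is at y≈-40.5, and x is 0 from the top view or +4 from the wrist view. I shift 2 mm in x and -2 mm in y, then descend to just above the key.

```bash
python3 -m inch '{"travel":[[0.1,-0.1,1],[0.2,-0.2,2.5],[0.2,-0.2,4],[0.2,-0.2,5.5],[0.2,-0.2,7],[0.2,-0.2,8.5],[0.2,-0.2,9.5],[0.2,-0.2,10.2],[0.2,-0.2,10.6],[0.2,-0.2,10.6]],"twist":[0,0,0,0,0,0,0,0,0,0],"fingers":[6.8,6.8,6.8,6.8,6.8,6.8,6.8,6.8,6.8,6.8]}'
python3 - <<'E'
from cell import ctrl, vision
from h import *
s=ctrl.read_state(); print(s["eef_pos"],s["force"])
d=vision.get_image("wrist");cv2.imwrite("pics/wrist2.png",d["frame"][:,:,::-1])
s=vision.get_image("side");cv2.imwrite("pics/side2.png",cv2.resize(s["frame"][240:340,270:370,::-1],None,fx=6,fy=6))
E
```

```text
clock: 3.83
eef_pos: [507.4, 63.8, 69.6]
tool_rot: [-3.141, 0.001, 0.487]
force: [-0.3, -0.6, 0.4]
width: 67.8
[507.40530134  63.7964781   69.57859638] [-0.33508727 -0.57819495  0.4173196 ]
```

View pics/wrist2.png

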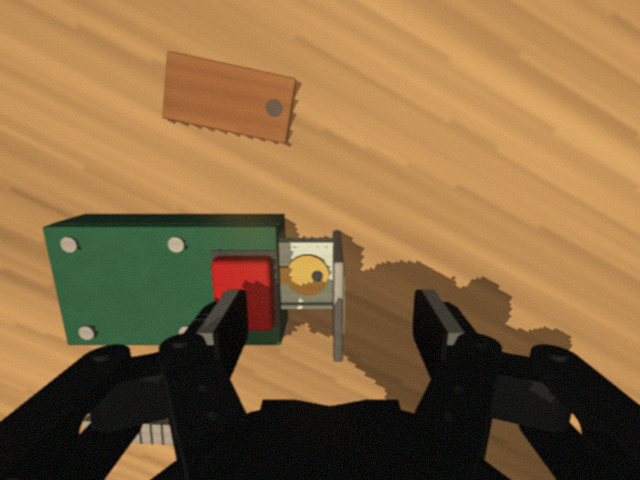

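View pics/side2.png

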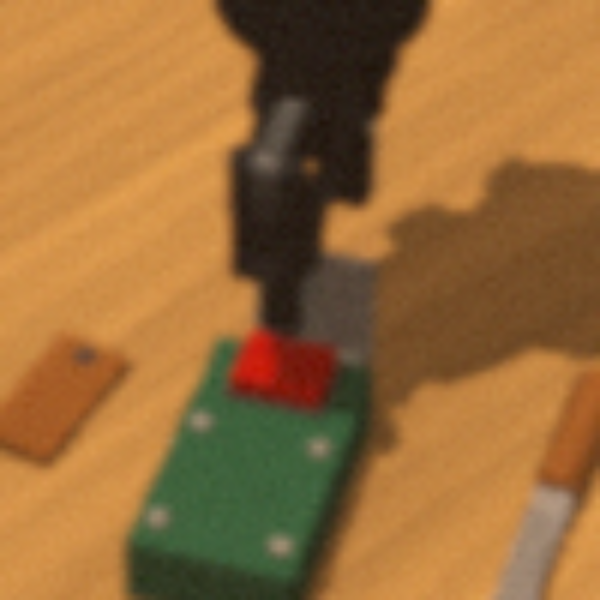

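The wrist view shows the key at (243,293) with the pad end over it, and the plate at x 340, rows 232–360. I re-check in tool axes.

```bash
python3 - <<'E'
from cell import ctrl, vision
from h import *
s=ctrl.read_state(); T=R.from_euler('xyz',s["tool_rot"]).as_matrix(); t=s["eef_pos"]
d=vision.get_image("wrist");f=lambda u,v,z:(T.T@(plane(d,u,v,z)-t)).round(1)
print("key far-left/far-right",f(213,258,40),f(272,257,40),"near right",f(275,330,40))
print("plate",f(343,232,56),f(343,360,56))
u=np.array([.469,-.883]);k=np.array([487.4,97.6,40]);print("key from top", T.T@(k-t))
E
```

```text
key far-left/far-right [ 19.8 -49.2  30.6] [ 20.3 -23.9  30.6] near right [-14.4 -24.   30.6]
plate [35.3  5.8 14.6] [-19.3   6.3  14.6]
key from top [ -2.47549783 -39.46107518  30.59399509]
```

Both estimates put the key within 3 mm of the pad centre, so I go down in stages.

```bash
python3 -m inch '{"travel":[[0,0,0.2],[0,0,0.4],[0,0,0.6],[0,0,0.8],[0,0,0.9],[0,0,1.0],[0,0,1.1],[0,0,1.2],[0,0,1.2],[0,0,1.2]],"twist":[0,0,0,0,0,0,0,0,0,0],"fingers":[6.8,6.8,6.8,6.8,6.8,6.8,6.8,6.8,6.8,6.8]}'
```

```text
clock: 4.82
eef_pos: [507.7, 63.8, 58.3]
tool_rot: [-3.142, 0.0, 0.487]
force: [1.2, 0.3, 0.0]
width: 68.2
```

```bash
python3 -m inch '{"travel":[[0,0,0.05],[0,0,0.1],[0,0,0.15],[0,0,0.2],[0,0,0.25],[0,0,0.3],[0,0,0.35],[0,0,0.4],[0,0,0.4],[0,0,0.4]],"twist":[0,0,0,0,0,0,0,0,0,0],"fingers":[6.8,6.8,6.8,6.8,6.8,6.8,6.8,6.8,6.8,6.8]}'
python3 - <<'E'
from cell import ctrl, vision
from h import *
s=ctrl.read_state(); print(s["eef_pos"],s["force"],s["torque"])
s=vision.get_image("side");cv2.imwrite("pics/side3.png",cv2.resize(s["frame"][240:340,270:370,::-1],None,fx=6,fy=6))
E
```

```text
clock: 5.65
eef_pos: [507.8, 63.8, 54.3]
tool_rot: [3.142, -0.0, 0.487]
force: [0.2, -0.7, 3.1]
width: 68.1
[507.83896397  63.83600537  54.30420009] [ 0.19167115 -0.70686166  3.05659057] [0.0739447  0.03423581 0.00391033]
```

View pics/side3.png

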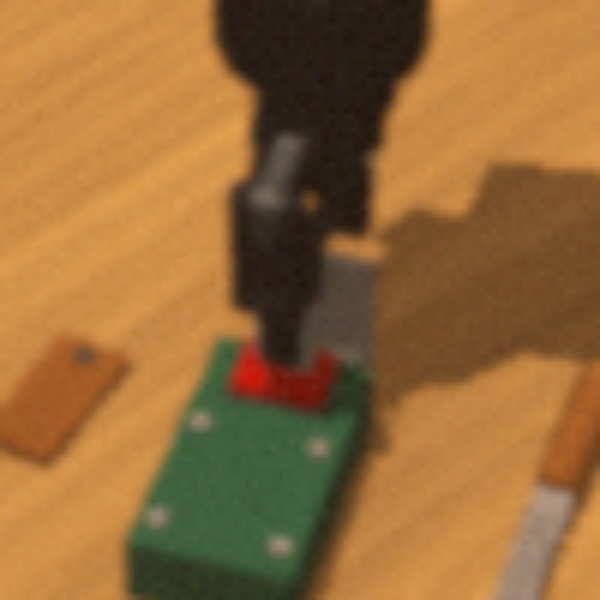

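Contact: force is about 3 N and the key is partly down. I press about 3 mm further, which should pass the latch, and hold.

```bash
python3 -m inch '{"travel":[[0,0,0.1],[0,0,0.2],[0,0,0.3],[0,0,0.3],[0,0,0.3],[0,0,0.3],[0,0,0.3],[0,0,0.3],[0,0,0.3],[0,0,0.3]],"twist":[0,0,0,0,0,0,0,0,0,0],"fingers":[6.8,6.8,6.8,6.8,6.8,6.8,6.8,6.8,6.8,6.8]}'
python3 - <<'E'
from cell import ctrl, vision
from h import *
s=ctrl.read_state(); print(s["eef_pos"],s["force"],s["torque"])
d=vision.get_image("wrist");cv2.imwrite("pics/wrist4.png",d["frame"][:,:,::-1])
s=vision.get_image("side");cv2.imwrite("pics/side4.png",cv2.resize(s["frame"][240:340,270:370,::-1],None,fx=6,fy=6))
E
```

```text
clock: 6.53
eef_pos: [507.8, 63.8, 51.4]
tool_rot: [3.141, -0.0, 0.487]
force: [-1.3, -0.1, 3.2]
width: 68.2
[507.82623352  63.77281692  51.37323098] [-1.31998941 -0.14023109  3.17518055] [ 0.07817999  0.01701861 -0.01055309]
```

View pics/wrist4.png

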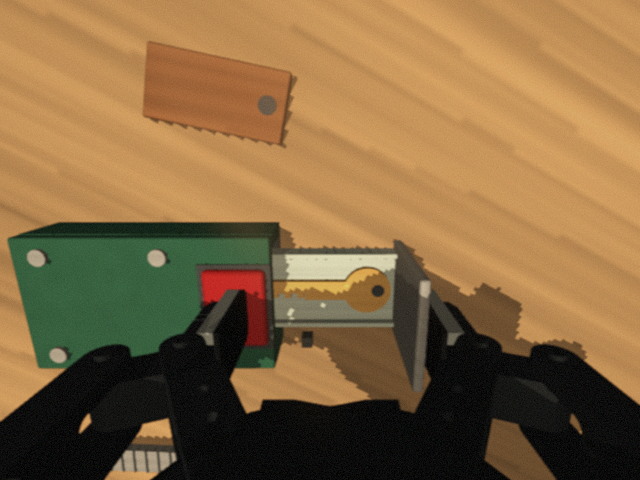

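View pics/side4.png

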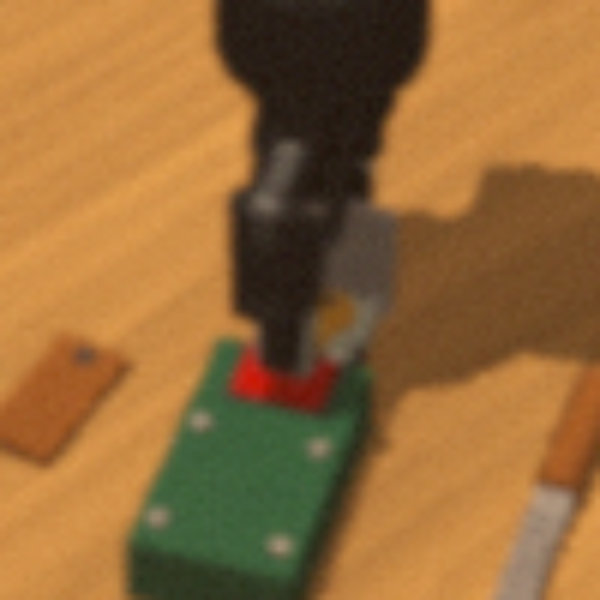

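The tray has popped out and its plate (col ~428) rests on the right pad, with the blank riding in it. I press 1 mm more for margin, hold, and check that everything stands still.

```bash
python3 -m inch '{"travel":[[0,0,0.05],[0,0,0.1],[0,0,0.1],[0,0,0.1],[0,0,0.1],[0,0,0.1],[0,0,0.1],[0,0,0.1],[0,0,0.1],[0,0,0.1]],"twist":[0,0,0,0,0,0,0,0,0,0],"fingers":[6.8,6.8,6.8,6.8,6.8,6.8,6.8,6.8,6.8,6.8]}'
python3 -m inch '{"travel":[[0,0,0],[0,0,0],[0,0,0],[0,0,0],[0,0,0],[0,0,0],[0,0,0],[0,0,0],[0,0,0],[0,0,0]],"twist":[0,0,0,0,0,0,0,0,0,0],"fingers":[6.8,6.8,6.8,6.8,6.8,6.8,6.8,6.8,6.8,6.8]}'
python3 - <<'E'
from cell import ctrl, vision
from h import *
s=ctrl.read_state(); t=s["eef_pos"];T=R.from_euler('xyz',s["tool_rot"]).as_matrix();print(t,s["force"],s["width"],abs(s["qd"]).max())
d=vision.get_image("wrist");cv2.imwrite("pics/wrist5.png",d["frame"][:,:,::-1])
print("plate face in tool",T.T@(plane(d,430,283,56)-t))
d=vision.get_image("top");cv2.imwrite("pics/top5.png",cv2.resize(d["frame"][220:330,200:330,::-1],None,fx=5,fy=5))
E
```

```text
clock: 7.47
eef_pos: [507.8, 63.8, 50.4]
tool_rot: [3.141, -0.0, 0.487]
force: [0.2, -0.4, 4.5]
width: 68.0
clock: 8.3
eef_pos: [507.9, 63.8, 50.4]
tool_rot: [3.141, -0.0, 0.487]
force: [0.0, 0.2, 5.2]
width: 67.7
[507.8577065   63.7649264   50.36547858] [0.01688491 0.22444658 5.21065627] 67.66175877571398 0.0022613195869076886
plate face in tool [23.01054069 33.81767943 -5.62589969]
```

View pics/wrist5.png

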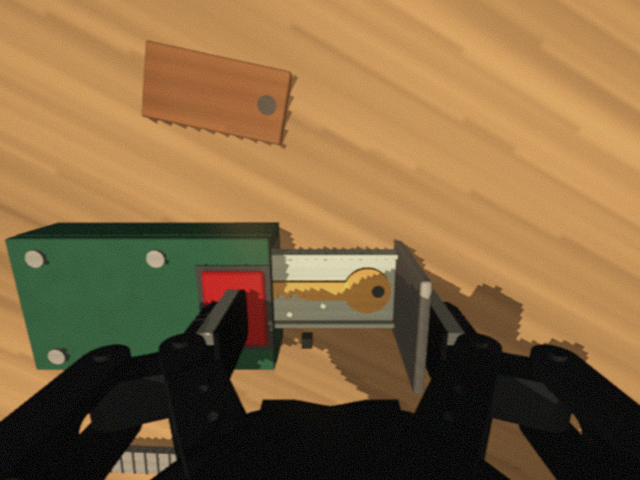

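View pics/top5.png

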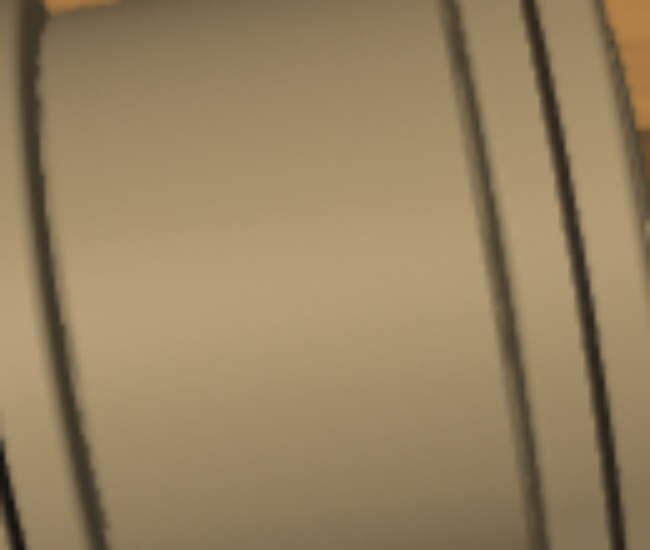

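The tray plate hasn't moved between the last two wrist views. Its face is at tool y≈33.8, which matches the pad's inner face at 33.9, so the tray is out about 27–29 mm. The key is down at about 5 N. The top view is blocked by the arm. I'm handing in.

```bash
python3 -c "
from cell import ctrl
print(ctrl.finish_job())"
```

```text
the job is handed in; nothing more can be done
None
```

I pressed the red key down with one finger, the tray popped out, and the other finger stopped it about 27–29 mm out, well short of its end stop. I handed the job in at about 8.4 s with both fingers still holding.

**Last checks:**
- **Key:** it was pressed with about 5 N, and the finger had gone down about 8 mm from first contact, so the key should be fully down.
- **Tray:** the front plate lay against the pad: plate face at 33.8 mm in tool axes, pad face at 33.9 mm. It had not moved between the last two wrist pictures, and joint speeds were near zero.
- **Blank:** the brass key blank was lying in the tray in the last picture.
- **Bystanders:** the tool did not go near the vise, file, tag or cup. I only had a last look at the tag and part of the file, and saw nothing disturbed.

**Disagreements:** the wrist and top cameras differed on the key's position by about 3 mm along the tray direction and 5 mm across it, so I aimed between them; the fingers had room for that. The arm blocked the final top view, so the last check of the tray rests on the wrist camera alone.

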